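Zero a grain mill's grind dial and back it off five clicks

ROBOT

A 6-joint arm with a two-finger parallel gripper is mounted at the origin on the work surface. World frame = base frame: x ahead of the robot, y to its left, z up, the work surface at z = 0. Lengths are in m, angles in rad, forces in N, time in s.
With the tool pointing down it reaches from about 0.35 to 0.775 m from the base axis. Payload 5.5 kg.
Tool frame: the origin (TCP) lies midway between the tips of the shut fingers; the grasp point (between the pads) lies 19 mm behind it (env.hold_point_z is the distance from the TCP to the grasp point, in m); z points along the fingers, y is the line along which they close (so a half turn about z gives the same grasp; the last joint's range is limited). The gripper opens to 85 mm and grips with 20 to 120 N. Pads are 22 mm wide; open, the fingers measure 114 mm over their backs; the gripper's body (76 mm by 85 mm) begins 54 mm behind the grasp point. The pads swing forward as they close: fully open they stand 13 mm farther back than shut.
Start: joints at [-1.457, 0.313, 0.046, 1.304, 0, 1.431], TCP at [0.144, -0.557, 0.231] pointing down, gripper open.
Joint ranges: [-2.76, 2.76], [-0.86, 1.69], [-1.03, 1.26], [-2.2, 2.34], [-1.47, 1.5], [-3.14, 3.14]. Speed limits (rad/s): [2.57, 2.57, 3.14, 3.14, 3.14, 3.14].

INTERFACE

Orientations are given as a unit quaternion [w, x, y, z].
In Python, from workcell import env, read_camera gives the robot as it stands. The module is installed in compiled form; this text tells all that it offers.
- The arm moves only by the tool carry_out, never from a script. Its argument "moves" is a list of rows, each an object of numbers: "tx", "ty", "tz": the shift along the world's x, y, z in cm; "wx", "wy", "wz": the turn, a rotation vector about the world's x, y, z in rad; "claw": the closure, from -1 (fully open) to 1 (shut). A call has 1 to 8 rows; each row shifts and turns the commanded pose from where the row before left it; what a row does not reach is not made up. A row lasts 1/8 s, in which the tool goes at most 62.5 mm and 10.7 degrees, less where a joint would pass 70% of its speed; a pose out of reach is approached as far as the arm can. A call is refused whole if a number of a shift passes 6.25 or a number of a turn 0.188, either way. A call with a gripper value outside its range is refused whole. The fingers move at their own pace and stop on an object; "newtons" is the grip in N (left out, the last holds). Time passes only in rows, so rows that do not move let the fingers close. It gives the time, the measured TCP pose, the force, the opening and the grip force at its end, in the units of the state.
- env.get_state(): the state, without advancing time (a new reading comes with each control period).
- read_camera(name): name is "scene" or "side" or "wrist"; returns a dict with "image" (480x640x3 uint8, blue, green, red), "z_map" (480x640 float32, m along the optical axis (not along the pixel's ray), 0 where there is no reading), "fx", "fy", "cx", "cy" (pixels), "camera_from_world" (4x4, takes a point from world to camera coordinates); the wrist camera has in their place "hand_eye" (4x4, takes a point from camera to tool coordinates, whose origin is the TCP and whose axes are the flange's). Camera axes: x right, y down, z forward; pixel columns grow to the right and rows downward; lengths in m; the calibration is good to about 2 mm. The wrist camera is an equidistant fisheye: a pixel r from the principal point sees the ray r / f radians off the axis. A picture is of the moment at which its call begins: read the wrist's pose just before it.
- env.hand_in(): hands the job in; it is judged then, once.
The state is a dict: "clock": time; "joint_pos": joint angles; "qvel": joint speeds; "tau": joint torques, N m; "tcp_pos": TCP position; "orientation": TCP orientation; "wrist_force": force on the tool from outside, world axes, zero at the start; "ft_torque": the same for the moment, N m; "finger_gap": finger opening in m; "grip_force": force on a finger pad.
Only numpy, scipy, OpenCV 4.12 (cv2) and the standard library are available. Lean on these libraries where they do the work, as an engineer would, in place of code of your own. Each camera call takes 0.05 s, during which the arm holds its last target. There are 200 camera calls.

TASK

Set the mill for fine grinding: turn its orange-winged grind dial clockwise until it stops dead, then turn it back exactly five clicks counter-clockwise, and let go. Leave everything else on the counter where it stands.

Things in the scene. Friction and masses are not known exactly. Their poses are not given: they have to be found in the camera images.
- mill: Grey mill, fixed, 270 mm deep, 190 wide, 341 tall. Origin: centre of its underside; x to its back, y away from its spout, z up. Its front panel (170 mm wide, 125 up the slope) slopes 35 degrees from level and looks up and along -x. The dial's axis is square to the panel, so leans 35 degrees from vertical towards -x, and meets it at (-60, 0, 130) mm.
- hopper_top (a point): Top of the amber hopper's lid, 341 mm above the counter. The hopper, 120 mm across and 202 to 341 mm high, stands on a tower 190 mm high. The tower's front is 50 mm and the hopper's axis 150 mm behind (mill +x) the point where the dial's axis meets the panel, so there is no room to come straight down beside them with a wide gripper.
- dial_grip (a point): Grip point, on the dial's axis 36 mm out from the panel, inside the dial's upright orange wing. Axes turn with the dial: x along the wing to its white-lined end, y across it, z out along the axis. Wing 76 mm long, 16 thick, 13 to 48 mm out from the panel, on a black skirt 84 mm across, 13 mm high, with 12 white ticks a click apart. Seen facing the dial, counter-clockwise is positive about z.
- dial_pointer (a point): Outer end of the white line on the wing, 36 mm from the axis, 48 mm out from the panel. Clicks are 30 degrees apart: a sprung roller resists with up to about 0.4 N m, then pulls the dial into the next notch, where it stays when let go. Travel is 11 clicks from one dead stop at the clockwise end (the stop is itself a notch, click 0); it starts 2 to 6 clicks from the clockwise stop.
- panel_mark (a point): Small red line on the panel, 60 mm up the slope from the dial's axis, fixed to the mill. It does not show the stop: the stop is hidden inside and rigid, and its place differs from start to start by up to 70 degrees either way, following no mark, so it can only be felt. It is firm: 0.8 N m about the axis tells it from a click (0.4).
- burr_gap (a point): The moving burr, hidden inside the mill. It stands on the dial's axis, 130.0 mm above the mill's underside with the dial at its clockwise stop, and rises 0.1 mm a click: the exact measure of the setting, but too small to read from its measured pose.
- cup: white ceramic cup, 72 mm across, 75 mm tall, under the mill's spout. A bystander; origin at the centre of its underside.
- bean_jar: amber jar with black lid, 72 mm across, 115 mm tall, beside the mill, on the side away from its spout. A bystander; origin at the centre of its underside.
- brush: small wooden brush, 170 mm long and about 20 mm high, lying across the counter in front of the mill. A bystander.
- red_can: food can, red label, 68 mm across, 100 mm tall. A bystander; origin at the centre of its underside.
- green_can: food can, green label, 68 mm across, 100 mm tall. A bystander; origin at the centre of its underside.
- pasta_box: blue carton, 50 x 110 mm, 170 mm tall. A bystander; origin at the centre of its underside.
- spice_jar: yellow-labelled jar with red cap, 48 mm across, 100 mm tall. A bystander; origin at the centre of its underside.

How it is judged:
On the way:
1. the dial has been turned clockwise to its stop (within a fifth of a click) (z of burr_gap in the frame of mill below 0.13002 m), for 0.1 s.
At the end, for the whole second after the job is handed in: After having been at its stop, the dial rests five clicks counter-clockwise from it (burr raised 0.5 mm, within 0.035 mm, that is a third of a click), let go, and no bystander is more than 30 mm from where it stood (z of burr_gap in the frame of mill between 0.130465 and 0.130535 m and distance of each of cup, bean_jar, brush, red_can, green_can, pasta_box, spice_jar from where it was at the start of the episode below 0.03 m); the robot touches nothing.
It fails at once if a bystander was pushed more than 30 mm from its place (distance of any of cup, bean_jar, brush, red_can, green_can, pasta_box, spice_jar from where it was at the start of the episode above 0.03 m).
It also fails if it takes over 72 s, if anything falls off the work surface, if the arm or the gripper's body presses on something with over 40 N, if the wrist force passes 120 N, or if a joint passes its speed limit or range.

## Working session

There is one attempt and no reset: what is moved stays moved. The work goes in short steps, Python scripts to look and compute and a tool call to move; the robot and the scene stay as the last step left them, time stands still between calls to the robot, and variables do not carry over. Pictures are saved under pics/ and viewed, at most 10 in all, crops included, and the job is handed in when it is done.

Besides the shell and the picture viewer there is one more tool, called after "Emit:" by a JSON object that holds its "fn" and its "kwargs". carry_out: Moves the arm, as the interface text tells. Its arguments: {"type":"object","properties":{"moves":{"type":"array","items":{"type":"object","properties":{"tx":{"type":"number"},"ty":{"type":"number"},"tz":{"type":"number"},"wx":{"type":"number"},"wy":{"type":"number"},"wz":{"type":"number"},"claw":{"type":"number"}}}},"newtons":{"type":"number"}},"required":["moves"]}

```bash
mkdir -p pics
cat > h.py <<'E'
import numpy as np, cv2
from workcell import env, read_camera
from scipy.spatial.transform import Rotation as R
def rot(q): return R.from_quat([q[1],q[2],q[3],q[0]])
def world(c):
    z=c["z_map"]; v,u=np.mgrid[0:480,0:640]
    p=np.stack([(u-c["cx"])/c["fx"]*z,(v-c["cy"])/c["fy"]*z,z],-1)
    T=np.linalg.inv(c["camera_from_world"]); w=p@T[:3,:3].T+T[:3,3]; w[z==0]=np.nan
    return w
E
python3 - <<'E'
from h import *
for n in ("scene","side"):
    c=read_camera(n); cv2.imwrite(f"pics/{n}0.png",c["image"]); np.savez(f"{n}0.npz",**c)
print(env.get_state()); print(env.hold_point_z)
E
```

```text
{'clock': 0.1, 'joint_pos': array([-1.45659375e+00,  3.13928101e-01,  4.51026097e-02,  1.30358385e+00,
        1.67604224e-05,  1.43120882e+00]), 'qvel': array([-0.00069859, -0.00160743,  0.00139906,  0.00182903,  0.00175339,
        0.00195629]), 'tau': array([ 2.97822880e-03, -4.81721878e+01,  2.99246532e+01,  1.26324937e-02,
       -1.51083873e-04,  2.08635967e-06]), 'tcp_pos': array([ 0.14431944, -0.55613698,  0.23050053]), 'orientation': array([-8.06337741e-04,  9.91959300e-01,  1.26554718e-01,  1.86158455e-05]), 'wrist_force': array([-0.79691402,  0.52630064, -0.02266626]), 'ft_torque': array([-0.03463352, -0.00478181, -0.04154049]), 'grip_force': 0.0, 'finger_gap': 0.08556421169315048}
0.0187
```

View pics/scene0.png

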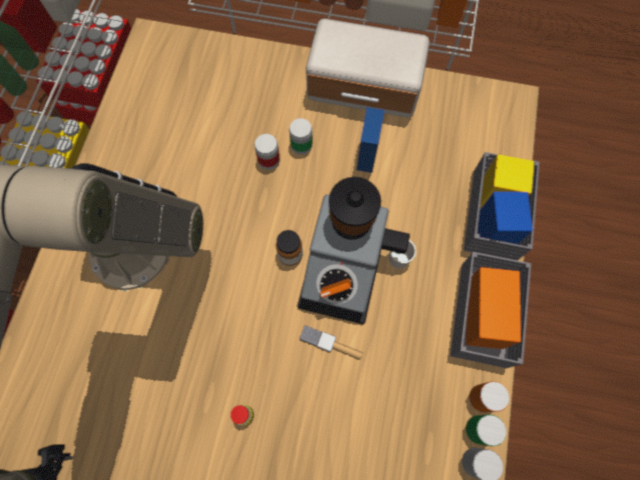

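View pics/side0.png

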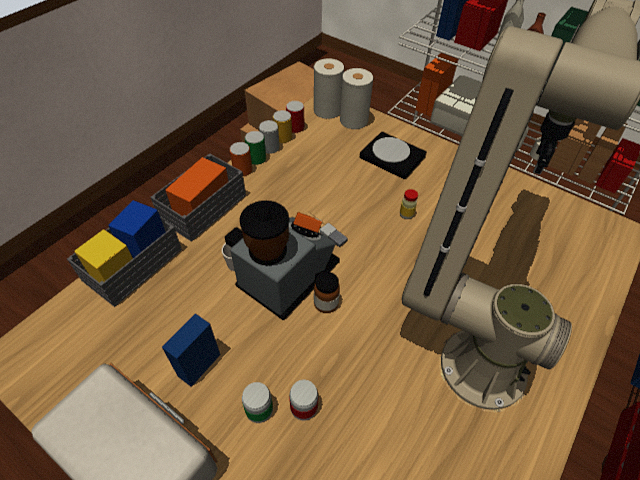

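The scene view shows the dial at about (337,285), with the panel facing image-down, hopper at (355,205), brush at (330,342) and bean jar at (289,247). Next I'll measure the mill.

```bash
cat > m.py <<'E'
from h import *
c=dict(np.load("scene0.npz")); w=world(c); im=c["image"].astype(int)
sub=np.zeros((480,640),bool); sub[235:325,295:380]=1
hsv=cv2.cvtColor(c["image"],cv2.COLOR_BGR2HSV).astype(int)
# panel plane: RANSAC among points z .08-.19
P=w[sub]; ok=(P[:,2]>.07)&(P[:,2]<.2); P=P[ok]
rng=np.random.default_rng(0);best=0
for i in range(800):
    a=P[rng.choice(len(P),3,False)]; n=np.cross(a[1]-a[0],a[2]-a[0]); l=np.linalg.norm(n)
    if l<1e-5: continue
    n/=l; n*=np.sign(n[2])
    if not .7<n[2]<.93: continue
    k=abs((P-a[0])@n)<.002
    if k.sum()>best: best=k.sum();K=k
Q=P[K]; m=Q.mean(0); n=np.linalg.svd(Q-m,full_matrices=False)[2][2]; n*=np.sign(n[2])
print("plane",best,m,n,np.degrees(np.arccos(n[2])),"yaw -x dir",np.degrees(np.arctan2(n[1],n[0])))
sk=(abs(w-0).sum(-1)>0)&sub
o=sub&(hsv[...,0]<18)&(hsv[...,1]>150)&(hsv[...,2]>110)&(w[...,2]>.12)
O=w[o];d=(O-m)@n; print("orange",o.sum(),O.mean(0),d.min(),d.max())
top=O[d>.042]; print("top",len(top),top.mean(0)); t=top.mean(0)
u,s,v=np.linalg.svd(top-t,full_matrices=False); print("wing dir",v[0],"extent",np.ptp((top-t)@v[0]),np.ptp((top-t)@v[1]))
D=(w-m)@n
skr=sub&(abs(D-.013)<.003)&(np.linalg.norm(w-t,axis=-1)<.07); S=w[skr]; print("skirt",skr.sum(),S.mean(0))
# hopper top
H=w[170:245,320:390].reshape(-1,3);H=H[H[:,2]>.325]; print("hopper",len(H),H.mean(0),H[:,2].max(),np.ptp(H,axis=0))
print("base z",np.nanmedian(w[380:400,300:320,2]))
for nme,(x,y) in dict(bean=(289,239),cup=(400,252),brush=(330,342),brushL=(310,335),spice=(240,415),box=(372,118)).items(): print(nme,w[y,x])
cv2.imwrite("pics/dial0.png",cv2.resize(c["image"][240:320,295:385],None,fx=6,fy=6,interpolation=cv2.INTER_CUBIC))
np.savez("mill.npz",m=m,n=n,t=t)
E
python3 m.py
```

```text
plane 1373 [0.59670738 0.01138772 0.13960727] [-0.01428839 -0.58602032  0.81017037] 35.88741942455913 yaw -x dir -91.39671315146931
orange 261 [ 0.59869779 -0.02147192  0.1666072 ] 0.009346593454118588 0.05498980729013355
top 171 [ 0.59952145 -0.02615636  0.17136432]
wing dir [-0.85090788 -0.42326576 -0.31113001] extent 0.07098154846496613 0.01719415667284265
skirt 452 [ 0.59356009 -0.00614363  0.142969  ]
hopper 347 [0.59928122 0.14191654 0.33204381] 0.3447863916855767 [0.09759703 0.09729519 0.01977743]
base z -0.0006357868207270689
bean [0.44983001 0.09326302 0.11365983]
cup [0.73814931 0.11139912 0.13302794]
brush [ 0.60811843 -0.13381385  0.0252783 ]
brushL [ 0.55269666 -0.12619192  0.02022923]
spice [ 0.43527499 -0.35778613  0.10140762]
box [0.59949456 0.46262031 0.17083529]
```

View pics/dial0.png

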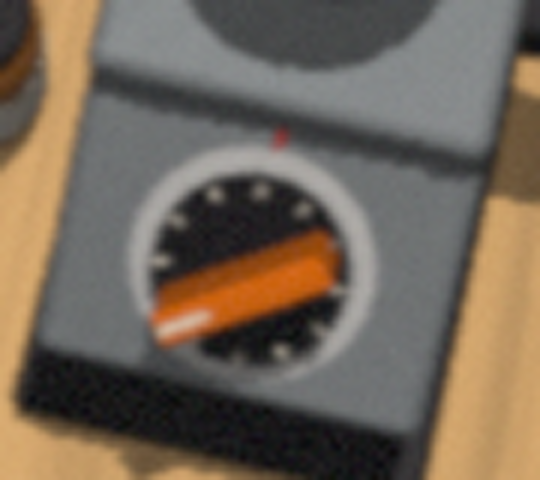

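The crop shows the wing's white line pointing lower left (crop 180,325), about 120° CCW of the red mark at (281,137). Next I'll refine the axis and yaw with a rectified view.

```bash
cat > fit.py <<'E'
from h import *
from scipy.optimize import least_squares
def frame(x,y,yaw): # x,y: axis/panel point, yaw of mill x
    cy,sy=np.cos(yaw),np.sin(yaw); X=np.array([cy,sy,0]);a=np.radians(35)
    n=-X*np.sin(a)+np.array([0,0,np.cos(a)]); up=X*np.cos(a)+np.array([0,0,np.sin(a)]); r=np.cross(up,n)
    return r,up,n   # right, up-slope, out
def plane_img(c,x,y,yaw,d,s=4,half=75):
    r,up,n=frame(x,y,yaw); g=np.arange(-half,half,1/s)/1000
    A,B=np.meshgrid(g,-g); P=np.array([x,y,.13])+d*n+A[...,None]*r+B[...,None]*up
    T=c["camera_from_world"]; q=P@T[:3,:3].T+T[:3,3]
    u=(q[...,0]/q[...,2]*c["fx"]+c["cx"]).astype(np.float32); v=(q[...,1]/q[...,2]*c["fy"]+c["cy"]).astype(np.float32)
    return cv2.remap(c["image"],u,v,cv2.INTER_CUBIC)
E
python3 - <<'E'
from fit import *
c=dict(np.load("scene0.npz")); w=world(c)
# fit (x,y,yaw,dz) : depth points of panel, tower top and vertical sides -> use hopper cylinder + panel + tower top edges
H=w[150:260,310:400].reshape(-1,3);H=H[(H[:,2]>.225)&(H[:,2]<.32)&(np.hypot(H[:,0]-.6,H[:,1]-.142)<.08)]
f=least_squares(lambda p:np.hypot(H[:,0]-p[0],H[:,1]-p[1])-.06,[.6,.142],loss="soft_l1",f_scale=.002);print("hop cyl",len(H),f.x)
T=w[190:275,300:400].reshape(-1,3);T=T[abs(T[:,2]-.19)<.006].astype(np.float32)
print("tower",len(T),cv2.minAreaRect(T[:,:2]*1000), T[:,2].mean())
A=[]
for yaw in np.radians([88.6]):
  a=plane_img(c,.597,-.008,yaw,.013); b=plane_img(c,.597,-.008,yaw,0.); A=[a,b]
cv2.imwrite("pics/rect0.png",np.hstack([cv2.resize(i,(400,400)) for i in A]))
E
```

```text
hop cyl 1064 [0.60024914 0.14894027]
tower 2357 ((599.6715087890625, 124.75851440429688), (159.95803833007812, 169.14634704589844), 88.12764739990234) 0.18922246
```

View pics/rect0.png

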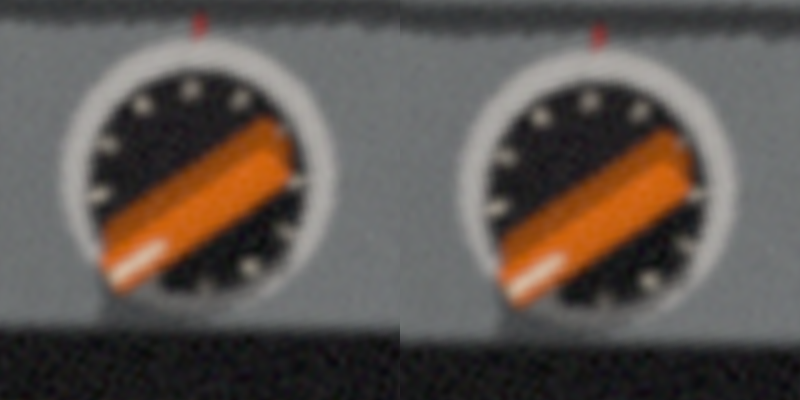

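The rectified views show the skirt centre near (197,184) at 13 mm out, i.e. the axis is about 4–6 mm further up the slope than assumed, and the red mark is straight up. I'll use the wing top and depth to pin it numerically.

Run:
```python
from fit import *
yaw=np.radians(88.6)
for cam in ("scene","side"):
  c=dict(np.load(cam+"0.npz"))
  for x,y in ((.598,0.),):
    i=plane_img(c,x,y,yaw,.048,s=4); h=cv2.cvtColor(i,cv2.COLOR_BGR2HSV).astype(int)
    o=(h[...,0]<20)&(h[...,1]>120)
    vals=h[...,2][o]; print(cam,"V pct",np.percentile(vals,[10,30,50,70,90]))
    b=o&(h[...,2]>np.percentile(vals,90)*.85)
    wht=(h[...,1]<110)&(h[...,2]>150)
    n,l,s,_=cv2.connectedComponentsWithStats(b.astype(np.uint8)); k=1+np.argmax(s[1:,4]); pts=np.argwhere(l==k)[:,::-1].astype(np.float32)
    rct=cv2.minAreaRect(pts); print(" rect centre right/up mm",(rct[0][0]-300)/4,-(rct[0][1]-300)/4,"size",rct[1][0]/4,rct[1][1]/4,"ang",rct[2])
    i13=plane_img(c,x,y,yaw,.013); g=cv2.cvtColor(i13,cv2.COLOR_BGR2GRAY)
c=dict(np.load("scene0.npz")); w=world(c); r,up,n=frame(.598,0,yaw); p=np.array([.598,0,.13])
sub=w[240:325,295:385].reshape(-1,3)-p; d=sub@n; a=sub@r; b=sub@up
# panel residual
k=(abs(a)<.08)&(abs(b)<.06)&(np.hypot(a,b)>.055)&(abs(d)<.012); print("panel d mean mm",1e3*d[k].mean(),k.sum(), "slope",np.polyfit(b[k],d[k],1)*1e3)
k=(np.hypot(a,b)<.05)&(d>.043)&(d<.056); print("wing top d",1e3*d[k].mean(), 1e3*a[k].mean(),1e3*b[k].mean(), k.sum(), cv2.minAreaRect(np.c_[a[k],b[k]].astype(np.float32)*1e3))
```

```text
scene V pct [ 88. 138. 157. 194. 205.]
 rect centre right/up mm -2.0809783935546875 -1.2233505249023438 size 14.593827247619629 74.1720962524414 ang 55.988651275634766
side V pct [148. 153. 163. 171. 179.]
 rect centre right/up mm -0.125 0.125 size 149.75 149.75 ang 90.0
panel d mean mm 1.32151888395834 1408 slope [-1.77589648  1.3224271 ]
wing top d 49.01134387538936 -2.064286301438602 -0.8423753430897363 203 ((-2.6336307525634766, -2.035409927368164), (74.90367889404297, 16.9166202545166), 33.43669128417969)
```

Emit:
{"fn": "carry_out", "kwargs": {"moves": [{"tx":2.25,"ty":2.26,"tz":0.6,"wz":0.173,"claw":-1},{"tx":2.25,"ty":2.26,"tz":0.6,"wz":0.173,"claw":-1},{"tx":2.25,"ty":2.26,"tz":0.6,"wz":0.173,"claw":-1},{"tx":2.25,"ty":2.26,"tz":0.6,"wz":0.173,"claw":-1},{"tx":2.25,"ty":2.26,"tz":0.6,"wz":0.173,"claw":-1},{"tx":2.25,"ty":2.26,"tz":0.6,"wz":0.173,"claw":-1},{"tx":2.25,"ty":2.26,"tz":0.6,"wz":0.173,"claw":-1},{"tx":2.25,"ty":2.26,"tz":0.5,"wz":0.173,"claw":-1}]}}

```text
invalid input at $.moves[0]: expected keys tx, ty, tz, wx, wy, wz, claw
```

Emit:
{"fn": "carry_out", "kwargs": {"moves": [{"tx":2.25,"ty":2.26,"wz":0.173,"claw":-1},{"tx":2.25,"ty":2.26,"wz":0.173,"claw":-1},{"tx":2.25,"ty":2.26,"wz":0.173,"claw":-1},{"tx":2.25,"ty":2.26,"wz":0.173,"claw":-1},{"tx":2.25,"ty":2.26,"wz":0.173,"claw":-1},{"tx":2.25,"ty":2.26,"wz":0.173,"claw":-1},{"tx":2.25,"ty":2.26,"wz":0.173,"claw":-1},{"tx":2.25,"ty":2.26,"wz":0.173,"claw":-1}]}}

```text
invalid input at $.moves[0]: expected keys tx, ty, tz, wx, wy, wz, claw
```

Emit:
{"fn": "carry_out", "kwargs": {"moves": [{"tx":2.25,"ty":2.26,"wz":0.173,"claw":-1},{"tx":2.25,"ty":2.26,"wz":0.173,"claw":-1},{"tx":2.25,"ty":2.26,"wz":0.173,"claw":-1},{"tx":2.25,"ty":2.26,"wz":0.173,"claw":-1},{"wx":0.153,"wy":-0.004,"claw":-1},{"wx":0.153,"wy":-0.004,"claw":-1},{"wx":0.153,"wy":-0.004,"claw":-1},{"wx":0.152,"wy":-0.004,"claw":-1}]}}

```text
invalid input at $.moves[0]: expected keys tx, ty, tz, wx, wy, wz, claw
```

```bash
cat > st.py <<'E'
from fit import *
p=np.array([.5963,-.001,.13]); yaw=np.radians(88.6); r,up,n=frame(*p[:2],yaw)
def st(ang=None,out=None,p=p):
    s=env.get_state(); Rm=rot(s["orientation"]).as_matrix()
    e=s["tcp_pos"]-p
    print("t",s["clock"],"j",s["joint_pos"].round(3),"gap",s["finger_gap"].round(4),"grip",s["grip_force"])
    print("tcp",s["tcp_pos"].round(4),"r,up,out mm",(1e3*np.array([e@r,e@up,e@n])).round(1),"z err deg",np.degrees(np.arccos(min(1,-Rm[:,2]@n))).round(2),
      "toolx panel angle",np.degrees(np.arctan2(Rm[:,0]@up,Rm[:,0]@r)).round(2),"F",s["wrist_force"].round(1),"Mn",(s["ft_torque"]@n).round(3))
    if ang is not None:
        a=np.radians(ang); x=np.cos(a)*r+np.sin(a)*up; G=np.c_[x,np.cross(-n,x),-n]
        print("need turn",R.from_matrix(G@Rm.T).as_rotvec().round(4),"shift cm",(100*(p+out*n-s["tcp_pos"])).round(2))
    return s,Rm
E
python3 - <<'E'
from st import *
s,Rm=st(214,.12); c=read_camera("wrist"); cv2.imwrite("pics/w1.png",c["image"]); np.savez("w1.npz",tcp=s["tcp_pos"],Rm=Rm,**c)
E
```

```text
Traceback (most recent call last):
  File "st.py", line 6, in st
    print("t",s["clock"],"j",s["joint_pos"].round(3),"gap",s["finger_gap"].round(4),"grip",s["grip_force"])
                                                           ^^^^^^^^^^^^^^^^^^^^^
AttributeError: 'float' object has no attribute 'round'
```

All keys are required in every row.

Emit:
{"fn": "carry_out", "kwargs": {"moves": [{"tx":2.25,"ty":2.26,"tz":0.6,"wx":0,"wy":0,"wz":0.173,"claw":-1},{"tx":2.25,"ty":2.26,"tz":0.6,"wx":0,"wy":0,"wz":0.173,"claw":-1},{"tx":2.25,"ty":2.26,"tz":0.6,"wx":0,"wy":0,"wz":0.173,"claw":-1},{"tx":2.25,"ty":2.26,"tz":0.6,"wx":0,"wy":0,"wz":0.173,"claw":-1},{"tx":2.25,"ty":2.26,"tz":0.6,"wx":0,"wy":0,"wz":0.173,"claw":-1},{"tx":2.25,"ty":2.26,"tz":0.6,"wx":0,"wy":0,"wz":0.173,"claw":-1},{"tx":2.25,"ty":2.26,"tz":0.6,"wx":0,"wy":0,"wz":0.173,"claw":-1},{"tx":2.25,"ty":2.26,"tz":0.5,"wx":0,"wy":0,"wz":0.173,"claw":-1}]}}

```text
clock: 1.1
tcp_pos: [0.3249, -0.3748, 0.2782]
orientation: [-0.0, 0.681, 0.732, 0.0]
wrist_force: [0.7, -0.2, 0.3]
finger_gap: 0.0858
grip_force: 0.0
```

Emit:
{"fn": "carry_out", "kwargs": {"moves": [{"tx":2.25,"ty":2.26,"tz":0,"wx":0,"wy":0,"wz":0.173,"claw":-1},{"tx":2.25,"ty":2.26,"tz":0,"wx":0,"wy":0,"wz":0.173,"claw":-1},{"tx":2.25,"ty":2.26,"tz":0,"wx":0,"wy":0,"wz":0.173,"claw":-1},{"tx":2.25,"ty":2.26,"tz":0,"wx":0,"wy":0,"wz":0.173,"claw":-1},{"tx":2.25,"ty":2.26,"tz":0,"wx":0,"wy":0,"wz":0.173,"claw":-1},{"tx":2.25,"ty":2.26,"tz":0,"wx":0,"wy":0,"wz":0.173,"claw":-1},{"tx":2.25,"ty":2.26,"tz":0,"wx":0,"wy":0,"wz":0.173,"claw":-1},{"tx":2.25,"ty":2.26,"tz":0,"wx":0,"wy":0,"wz":0.173,"claw":-1}]}}

```text
clock: 2.1
tcp_pos: [0.5048, -0.1941, 0.2779]
orientation: [-0.0, 0.057, 0.998, 0.0]
wrist_force: [-0.9, -0.6, -0.8]
finger_gap: 0.0853
grip_force: 0.0
```

Emit:
{"fn": "carry_out", "kwargs": {"moves": [{"tx":2.25,"ty":2.26,"tz":0,"wx":0,"wy":0,"wz":0.173,"claw":-1},{"tx":2.25,"ty":2.26,"tz":0,"wx":0,"wy":0,"wz":0.173,"claw":-1},{"tx":2.25,"ty":2.26,"tz":0,"wx":0,"wy":0,"wz":0.173,"claw":-1},{"tx":2.25,"ty":2.26,"tz":0,"wx":0,"wy":0,"wz":0.173,"claw":-1},{"tx":0,"ty":0,"tz":0,"wx":0.153,"wy":-0.004,"wz":0,"claw":-1},{"tx":0,"ty":0,"tz":0,"wx":0.153,"wy":-0.004,"wz":0,"claw":-1},{"tx":0,"ty":0,"tz":0,"wx":0.153,"wy":-0.004,"wz":0,"claw":-1},{"tx":0,"ty":0,"tz":0,"wx":0.152,"wy":-0.004,"wz":0,"claw":-1}]}}

```text
clock: 3.1
tcp_pos: [0.5946, -0.1048, 0.2787]
orientation: [0.094, -0.269, 0.914, 0.288]
wrist_force: [-0.3, -0.5, -0.9]
finger_gap: 0.0855
grip_force: 0.0
```

```bash
sed -i 's/s\["finger_gap"\].round(4)/round(s["finger_gap"],4)/' st.py
python3 - <<'E'
from st import *
s,Rm=st(214,.12); c=read_camera("wrist"); cv2.imwrite("pics/w1.png",c["image"]); np.savez("w1.npz",tcp=s["tcp_pos"],Rm=Rm,**c)
E
```

```text
t 3.1 j [-0.564  0.574  0.409  1.752  0.52  -1.229] gap 0.0855 grip 0.0
tcp [ 0.5946 -0.1048  0.2787] r,up,out mm [  0.8   0.3 181.3] z err deg 0.3 toolx panel angle -145.78 F [-0.3 -0.5 -0.9] Mn 0.026
need turn [-0.0047  0.0041 -0.002 ] shift cm [ 0.01  3.5  -5.04]
```

View pics/w1.png

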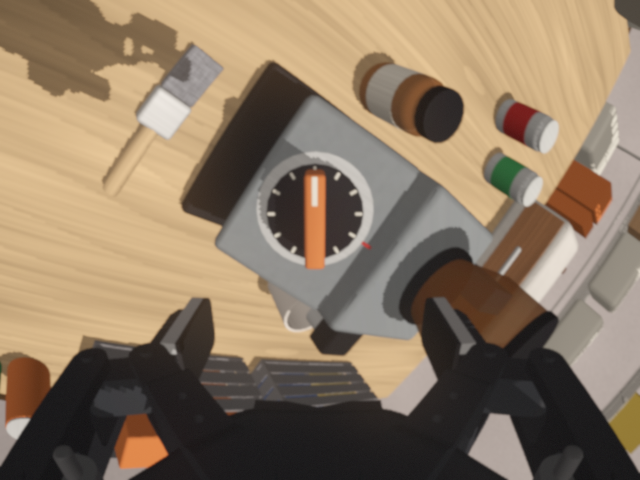

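The wrist view shows the wing upright at x≈315, rows 170–268, with its white end up (aligned with the tool). I'll check the axis against this picture.

Run:
```python
from st import *
c=dict(np.load("w1.npz")); Rm,t=c["Rm"],c["tcp"]; HE=c["hand_eye"]
def inter(u,v,d):
    a=np.array([(u-c["cx"]),(v-c["cy"])]); rr=np.linalg.norm(a); th=rr/c["fx"]
    ray=np.r_[a/rr*np.sin(th),np.cos(th)]; o=Rm@HE[:3,3]+t; w=Rm@HE[:3,:3]@ray
    k=((p+d*n-o)@n)/(w@n); q=o+k*w-p; return 1e3*np.array([q@r,q@up])
h=cv2.cvtColor(c["image"],cv2.COLOR_BGR2HSV).astype(int)
b=np.zeros((480,640),bool); b[160:280,295:335]=1
b&=((h[...,0]<20)&(h[...,1]>150)&(h[...,2]>120))
pts=np.argwhere(b)[:,::-1].astype(np.float32); bx=cv2.boxPoints(cv2.minAreaRect(pts)); q=np.array([inter(*x,.048) for x in bx]); print(bx.round(),q.round(1),q.mean(0))
print("mark",inter(366,245,0)); print("axis of camera",HE.round(3).tolist())
g=cv2.cvtColor(c["image"],cv2.COLOR_BGR2GRAY); m=np.zeros((480,640),np.uint8); m[145:285,250:385]=1
k=((g<70)&(m>0)).astype(np.uint8); nn,l,s,_=cv2.connectedComponentsWithStats(k)
pp=np.argwhere((l>0)&np.isin(l,np.where(s[:,4]>200)[0]))[:,::-1]; Q=np.array([inter(*x,.013) for x in pp]);print("skirt circle",cv2.minEnclosingCircle(Q.astype(np.float32)))
```

```text
[[304. 172.]
 [325. 172.]
 [325. 267.]
 [304. 267.]] [[-27.1 -30.8]
 [-35.9 -17.9]
 [ 26.1  24.8]
 [ 35.5  11. ]] [-0.34852256 -3.20171472]
mark [ 2.16724638 55.35089688]
axis of camera [[0.0, -0.958, -0.286, 0.073], [1.0, 0.001, -0.001, -0.0], [0.001, -0.286, 0.958, -0.142], [0.0, 0.0, 0.0, 1.0]]
skirt circle ((-4.329853057861328, -21.4537353515625), 59.76904296875)
```

```bash
sed -i 's/^p=np.array.*; yaw/p=np.array([.5963,-.001,.13])-.002*np.array([.02,.819,.5736]); yaw/' st.py
python3 - <<'E'
from st import *
st(214,.06); st(214,.019); print(r,up,n)
E
```

```text
t 3.15 j [-0.569  0.582  0.408  1.754  0.521 -1.232] gap 0.0857 grip 0.0
tcp [ 0.5935 -0.1073  0.2746] r,up,out mm [ -0.2  -2.2 179.4] z err deg 0.68 toolx panel angle -146.18 F [-1.  -1.6 -2.1] Mn -0.039
need turn [-0.0118 -0.0027  0.0018] shift cm [ 0.19  7.03 -9.66]
t 3.15 j [-0.569  0.582  0.408  1.754  0.521 -1.232] gap 0.0857 grip 0.0
tcp [ 0.5935 -0.1073  0.2746] r,up,out mm [ -0.2  -2.2 179.4] z err deg 0.68 toolx panel angle -146.18 F [-1.  -1.6 -2.1] Mn -0.039
need turn [-0.0118 -0.0027  0.0018] shift cm [  0.24   9.38 -13.02]
[ 9.99701490e-01 -2.44321782e-02  1.73472348e-18] [0.02001367 0.81890752 0.57357644] [-0.01401372 -0.57340522  0.81915204]
```

Emit:
{"fn": "carry_out", "kwargs": {"moves": [{"tx":0.05,"ty":1.8,"tz":-2.4,"wx":0,"wy":0,"wz":0,"claw":-1},{"tx":0.05,"ty":1.8,"tz":-2.4,"wx":0,"wy":0,"wz":0,"claw":-1},{"tx":0.05,"ty":1.7,"tz":-2.4,"wx":0,"wy":0,"wz":0,"claw":-1},{"tx":0,"ty":0,"tz":0,"wx":0,"wy":0,"wz":0,"claw":-1},{"tx":0,"ty":0,"tz":0,"wx":0,"wy":0,"wz":0,"claw":-1},{"tx":0,"ty":0,"tz":0,"wx":0,"wy":0,"wz":0,"claw":-1}]}}

```text
clock: 3.9
tcp_pos: [0.5965, -0.0525, 0.2074]
orientation: [0.093, -0.269, 0.915, 0.285]
wrist_force: [-0.3, -0.4, -0.0]
finger_gap: 0.0854
grip_force: 0.0
```

```bash
cat > wc.py <<'E'
from st import *
import sys
def look(name,box,out):
    s,Rm=st(214,out); c=read_camera("wrist"); s2,_=st(); t=s["tcp_pos"]; HE=c["hand_eye"]
    cv2.imwrite(f"pics/{name}.png",c["image"])
    def inter(u,v,d):
        a=np.array([(u-c["cx"]),(v-c["cy"])]); rr=np.linalg.norm(a); th=rr/c["fx"]
        ray=np.r_[a/rr*np.sin(th),np.cos(th)]; o=Rm@HE[:3,3]+t; w=Rm@HE[:3,:3]@ray
        k=((p+d*n-o)@n)/(w@n); q=o+k*w-p; return 1e3*np.array([q@r,q@up])
    # 3D points from z_map
    z=c["z_map"]; v,u=np.mgrid[0:480,0:640]; du,dv=u-c["cx"],v-c["cy"]; rr=np.hypot(du,dv)+1e-9; tt=np.tan(rr/c["fx"])
    P=np.stack([du/rr*tt*z,dv/rr*tt*z,z],-1); W=(P@HE[:3,:3].T+HE[:3,3])@Rm.T+t-p
    h=cv2.cvtColor(c["image"],cv2.COLOR_BGR2HSV).astype(int)
    C=1e3*np.stack([W@r,W@up,W@n],-1); rho=np.hypot(C[...,0],C[...,1])
    k=(z>0)&(rho<60)&(C[...,2]>43)&(C[...,2]<54)&(((h[...,0]<20)&(h[...,1]>120)))
    Q=C[k]; print("wing top",k.sum(),Q.mean(0).round(2),cv2.minAreaRect(Q[:,:2].astype(np.float32)))
    k=(z>0)&(rho>52)&(rho<58)&(abs(C[...,2])<8); print("panel out",C[k][:,2].mean().round(2))
    return c,C,h
E
python3 - <<'E'
from wc import *
look("w2",None,.019)
E
```

```text
t 3.9 j [-0.489  0.538  0.182  1.516  0.539 -1.145] gap 0.0854 grip 0.0
tcp [ 0.5965 -0.0525  0.2074] r,up,out mm [ 1.5  4.2 93. ] z err deg 0.17 toolx panel angle -145.76 F [-0.3 -0.4 -0. ] Mn -0.031
need turn [ 0.0011  0.0046 -0.0018] shift cm [-0.05  3.9  -6.3 ]
t 3.95 j [-0.49   0.539  0.182  1.515  0.539 -1.145] gap 0.0854 grip 0.0
tcp [ 0.5965 -0.0525  0.2073] r,up,out mm [ 1.4  4.1 92.9] z err deg 0.17 toolx panel angle -145.77 F [-0.2  0.8  0.2] Mn -0.033
wing top 3402 [-0.16 -1.47 48.74] ((0.4190177917480469, -1.2865047454833984), (75.14189910888672, 16.072507858276367), 33.94132614135742)
panel out 1.13
```

View pics/w2.png

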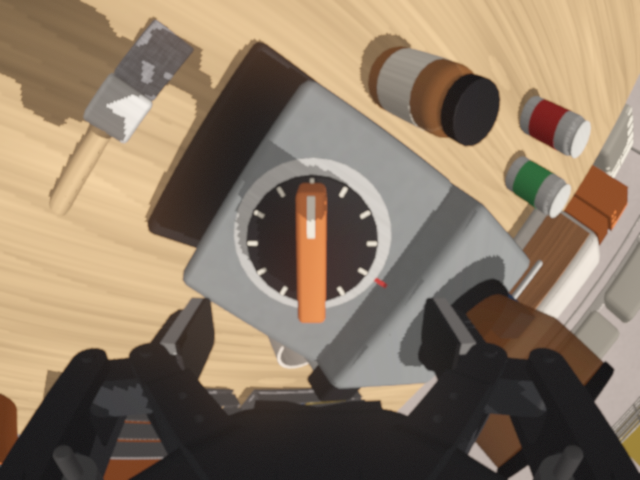

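The wing is centred at (312,255), and depth puts it within 1.3 mm of the assumed axis, at 33.9°. Descending now.

Emit:
{"fn": "carry_out", "kwargs": {"moves": [{"tx":0,"ty":1.2,"tz":-2.0,"wx":0,"wy":0.004,"wz":0,"claw":-1},{"tx":0,"ty":1.0,"tz":-1.7,"wx":0,"wy":0,"wz":0,"claw":-1},{"tx":0,"ty":0.9,"tz":-1.5,"wx":0,"wy":0,"wz":0,"claw":-1},{"tx":0,"ty":0.7,"tz":-1.1,"wx":0,"wy":0,"wz":0,"claw":-1},{"tx":0,"ty":0,"tz":0,"wx":0,"wy":0,"wz":0,"claw":-1},{"tx":0,"ty":0,"tz":0,"wx":0,"wy":0,"wz":0,"claw":-1}]}}

```text
clock: 4.7
tcp_pos: [0.5963, -0.0141, 0.1439]
orientation: [0.091, -0.269, 0.915, 0.287]
wrist_force: [0.2, -0.3, -0.5]
finger_gap: 0.0854
grip_force: 0.0
```

Run:
```python
from st import *
st(214,.019)
```

```text
t 4.7 j [-0.434  0.546  0.036  1.334  0.553 -1.083] gap 0.0854 grip 0.0
tcp [ 0.5963 -0.0141  0.1439] r,up,out mm [ 0.3 -0.7 18.9] z err deg 0.08 toolx panel angle -145.91 F [ 0.2 -0.3 -0.5] Mn 0.043
need turn [ 0.0001 -0.0003 -0.0021] shift cm [-0.03  0.05  0.05]
```

Exactly placed. Closing moderately first.

Emit:
{"fn": "carry_out", "kwargs": {"moves": [{"tx":0,"ty":0,"tz":0,"wx":0,"wy":0,"wz":0,"claw":1},{"tx":0,"ty":0,"tz":0,"wx":0,"wy":0,"wz":0,"claw":1},{"tx":0,"ty":0,"tz":0,"wx":0,"wy":0,"wz":0,"claw":1},{"tx":0,"ty":0,"tz":0,"wx":0,"wy":0,"wz":0,"claw":1},{"tx":0,"ty":0,"tz":0,"wx":0,"wy":0,"wz":0,"claw":1},{"tx":0,"ty":0,"tz":0,"wx":0,"wy":0,"wz":0,"claw":1}], "newtons": 80}}

```text
clock: 5.45
tcp_pos: [0.5962, -0.0142, 0.1434]
orientation: [0.091, -0.269, 0.915, 0.286]
wrist_force: [1.7, -2.9, -0.2]
finger_gap: 0.0147
grip_force: 78.4
```

Run:
```python
from st import *
st(214,.019)
```

```text
t 5.45 j [-0.434  0.546  0.035  1.333  0.553 -1.083] gap 0.0147 grip 78.42037081718445
tcp [ 0.5962 -0.0142  0.1434] r,up,out mm [ 0.2 -1.1 18.5] z err deg 0.09 toolx panel angle -145.91 F [ 1.7 -2.9 -0.2] Mn -0.011
need turn [ 0.0006 -0.0004 -0.0021] shift cm [-0.02  0.07  0.1 ]
```

Emit:
{"fn": "carry_out", "kwargs": {"moves": [{"tx":0,"ty":0,"tz":0,"wx":0.0018,"wy":0.0751,"wz":-0.1072,"claw":1},{"tx":0,"ty":0,"tz":0,"wx":0.0018,"wy":0.0751,"wz":-0.1072,"claw":1},{"tx":0,"ty":0,"tz":0,"wx":0.0018,"wy":0.0751,"wz":-0.1072,"claw":1},{"tx":0,"ty":0,"tz":0,"wx":0.0018,"wy":0.0751,"wz":-0.1072,"claw":1},{"tx":0,"ty":0,"tz":0,"wx":0,"wy":0,"wz":0,"claw":1}], "newtons": 100}}

```text
clock: 6.08
tcp_pos: [0.5961, -0.0137, 0.1437]
orientation: [0.014, -0.023, 0.953, 0.301]
wrist_force: [-0.1, -3.1, 2.3]
finger_gap: 0.0145
grip_force: 99.3
```

Run:
```python
from st import *
st(184,.019)
```

```text
t 6.075 j [-0.434  0.546  0.035  1.334  0.555 -0.561] gap 0.0145 grip 99.2567789554596
tcp [ 0.5961 -0.0137  0.1437] r,up,out mm [ 0.1 -0.5 18.6] z err deg 0.11 toolx panel angle -175.84 F [-0.1 -3.1  2.3] Mn -0.099
need turn [-0.0015  0.0005 -0.003 ] shift cm [-0.01  0.02  0.07]
```

Emit:
{"fn": "carry_out", "kwargs": {"moves": [{"tx":0,"ty":0,"tz":0,"wx":0.0018,"wy":0.0751,"wz":-0.1072,"claw":1},{"tx":0,"ty":0,"tz":0,"wx":0.0018,"wy":0.0751,"wz":-0.1072,"claw":1}]}}

```text
clock: 6.32
tcp_pos: [0.5961, -0.0135, 0.1439]
orientation: [-0.026, 0.103, 0.948, 0.301]
wrist_force: [0.2, -1.6, 2.8]
finger_gap: 0.0147
grip_force: 99.3
```

Run:
```python
from st import *
st(169,.019)
```

```text
t 6.325 j [-0.434  0.546  0.035  1.334  0.556 -0.297] gap 0.0147 grip 99.28881525993347
tcp [ 0.5961 -0.0135  0.1439] r,up,out mm [ 0.1 -0.3 18.5] z err deg 0.14 toolx panel angle 169.01 F [ 0.2 -1.6  2.8] Mn 0.016
need turn [-0.0024 -0.0006 -0.0008] shift cm [-0.01 -0.    0.05]
```

Emit:
{"fn": "carry_out", "kwargs": {"moves": [{"tx":0,"ty":0,"tz":0,"wx":0.0018,"wy":0.0751,"wz":-0.1072,"claw":1},{"tx":0,"ty":0,"tz":0,"wx":0.0018,"wy":0.0751,"wz":-0.1072,"claw":1},{"tx":0,"ty":0,"tz":0,"wx":0,"wy":0,"wz":0,"claw":1}]}}

```text
clock: 6.7
tcp_pos: [0.5962, -0.0132, 0.144]
orientation: [-0.064, 0.223, 0.927, 0.295]
wrist_force: [0.3, -1.4, 5.0]
finger_gap: 0.0145
grip_force: 99.4
```

Run:
```python
from st import *
st(154,.019)
```

```text
t 6.7 j [-0.434  0.546  0.035  1.334  0.557 -0.04 ] gap 0.0145 grip 99.35364246368408
tcp [ 0.5962 -0.0132  0.144 ] r,up,out mm [ 0.2  0.  18.5] z err deg 0.18 toolx panel angle 154.29 F [ 0.3 -1.4  5. ] Mn -0.047
need turn [-0.0031  0.0027 -0.0043] shift cm [-0.02 -0.03  0.04]
```

Emit:
{"fn": "carry_out", "kwargs": {"moves": [{"tx":0,"ty":0,"tz":0,"wx":0.0018,"wy":0.0751,"wz":-0.1072,"claw":1},{"tx":0,"ty":0,"tz":0,"wx":0,"wy":0,"wz":0,"claw":1}], "newtons": 120}}

```text
clock: 6.95
tcp_pos: [0.5963, -0.0132, 0.1441]
orientation: [-0.083, 0.283, 0.91, 0.291]
wrist_force: [-0.1, -1.1, 5.6]
finger_gap: 0.0144
grip_force: 117.5
```

Run:
```python
from st import *
st(146.5,.019)
```

```text
t 6.95 j [-0.434  0.545  0.034  1.333  0.557  0.091] gap 0.0144 grip 117.47983932495117
tcp [ 0.5963 -0.0132  0.1441] r,up,out mm [ 0.3  0.1 18.6] z err deg 0.19 toolx panel angle 146.83 F [-0.1 -1.1  5.6] Mn 0.223
need turn [-0.0032  0.0035 -0.0046] shift cm [-0.03 -0.03  0.03]
```

Emit:
{"fn": "carry_out", "kwargs": {"moves": [{"tx":0,"ty":0,"tz":0,"wx":0.0018,"wy":0.0751,"wz":-0.1072,"claw":1},{"tx":0,"ty":0,"tz":0,"wx":0.0018,"wy":0.0751,"wz":-0.1072,"claw":1},{"tx":0,"ty":0,"tz":0,"wx":0.0018,"wy":0.0751,"wz":-0.1072,"claw":1},{"tx":0,"ty":0,"tz":0,"wx":0.0018,"wy":0.0751,"wz":-0.1072,"claw":1},{"tx":0,"ty":0,"tz":0,"wx":0,"wy":0,"wz":0,"claw":1}]}}

```text
clock: 7.58
tcp_pos: [0.5968, -0.0131, 0.1444]
orientation: [-0.153, 0.506, 0.808, 0.26]
wrist_force: [-3.7, -0.2, 5.5]
finger_gap: 0.0146
grip_force: 149.2
```

Run:
```python
from st import *
st(116.5,.019)
```

```text
t 7.575 j [-0.433  0.544  0.034  1.331  0.557  0.607] gap 0.0146 grip 149.1857109591365
tcp [ 0.5968 -0.0131  0.1444] r,up,out mm [ 0.8  0.4 18.7] z err deg 0.14 toolx panel angle 117.39 F [-3.7 -0.2  5.5] Mn 3.844
need turn [-0.0014  0.0104 -0.0118] shift cm [-0.08 -0.05  0.  ]
```

Emit:
{"fn": "carry_out", "kwargs": {"moves": [{"tx":0,"ty":0,"tz":0,"wx":-0.0014,"wy":-0.056,"wz":0.08,"claw":1},{"tx":0,"ty":0,"tz":0,"wx":0,"wy":0,"wz":0,"claw":1}]}}

```text
clock: 7.82
tcp_pos: [0.5967, -0.013, 0.1444]
orientation: [-0.141, 0.468, 0.831, 0.267]
wrist_force: [1.1, 0.7, 5.5]
finger_gap: 0.0143
grip_force: 118.1
```

Run:
```python
from st import *
st(124,.019)
```

```text
t 7.825 j [-0.433  0.544  0.034  1.332  0.558  0.513] gap 0.0143 grip 118.12644124031067
tcp [ 0.5967 -0.013   0.1444] r,up,out mm [ 0.7  0.4 18.6] z err deg 0.2 toolx panel angle 122.69 F [1.1 0.7 5.5] Mn 1.123
need turn [-0.0034 -0.0118  0.0196] shift cm [-0.07 -0.06  0.01]
```

Torque of 3.8 N m and then 1.1 N m near 124° confirms the dead stop, three clicks from the start. Now five clicks back (150°).

Emit:
{"fn": "carry_out", "kwargs": {"moves": [{"tx":0,"ty":0,"tz":0,"wx":-0.0018,"wy":-0.0757,"wz":0.1081,"claw":1},{"tx":0,"ty":0,"tz":0,"wx":-0.0018,"wy":-0.0757,"wz":0.1081,"claw":1},{"tx":0,"ty":0,"tz":0,"wx":-0.0018,"wy":-0.0757,"wz":0.1081,"claw":1},{"tx":0,"ty":0,"tz":0,"wx":-0.0018,"wy":-0.0757,"wz":0.1081,"claw":1},{"tx":0,"ty":0,"tz":0,"wx":-0.0018,"wy":-0.0757,"wz":0.1081,"claw":1},{"tx":0,"ty":0,"tz":0,"wx":-0.0018,"wy":-0.0757,"wz":0.1081,"claw":1},{"tx":0,"ty":0,"tz":0,"wx":-0.0018,"wy":-0.0757,"wz":0.1081,"claw":1},{"tx":0,"ty":0,"tz":0,"wx":-0.0018,"wy":-0.0757,"wz":0.1081,"claw":1}]}}

```text
clock: 8.82
tcp_pos: [0.596, -0.0137, 0.1437]
orientation: [0.011, -0.015, 0.953, 0.301]
wrist_force: [-0.4, -1.7, 5.2]
finger_gap: 0.0143
grip_force: 117.6
```

Emit:
{"fn": "carry_out", "kwargs": {"moves": [{"tx":0,"ty":0,"tz":0,"wx":-0.0018,"wy":-0.0757,"wz":0.1081,"claw":1},{"tx":0,"ty":0,"tz":0,"wx":-0.0018,"wy":-0.0757,"wz":0.1081,"claw":1},{"tx":0,"ty":0,"tz":0,"wx":-0.0018,"wy":-0.0757,"wz":0.1081,"claw":1},{"tx":0,"ty":0,"tz":0,"wx":-0.0018,"wy":-0.0757,"wz":0.1081,"claw":1},{"tx":0,"ty":0,"tz":0,"wx":-0.0018,"wy":-0.0757,"wz":0.1081,"claw":1},{"tx":0,"ty":0,"tz":0,"wx":-0.0018,"wy":-0.0757,"wz":0.1081,"claw":1},{"tx":0,"ty":0,"tz":0,"wx":-0.0018,"wy":-0.0757,"wz":0.1081,"claw":1},{"tx":0,"ty":0,"tz":0,"wx":-0.0018,"wy":-0.0757,"wz":0.1081,"claw":1}]}}

```text
clock: 9.82
tcp_pos: [0.5966, -0.0146, 0.1432]
orientation: [0.161, -0.494, 0.816, 0.253]
wrist_force: [2.2, -4.1, 1.1]
finger_gap: 0.0145
grip_force: 117.4
```

Run:
```python
from st import *
st(274,.019)
```

```text
t 9.825 j [-0.433  0.546  0.035  1.332  0.551 -1.598] gap 0.0145 grip 117.40335702896118
tcp [ 0.5966 -0.0146  0.1432] r,up,out mm [ 0.6 -1.5 18.6] z err deg 0.17 toolx panel angle -116.27 F [ 2.2 -4.1  1.1] Mn -0.019
need turn [-0.0044 -0.3032  0.4327] shift cm [-0.06  0.1   0.12]
```

Emit:
{"fn": "carry_out", "kwargs": {"moves": [{"tx":0,"ty":0,"tz":0,"wx":-0.0018,"wy":-0.0757,"wz":0.1081,"claw":1},{"tx":0,"ty":0,"tz":0,"wx":-0.0018,"wy":-0.0757,"wz":0.1081,"claw":1},{"tx":0,"ty":0,"tz":0,"wx":-0.0018,"wy":-0.0757,"wz":0.1081,"claw":1},{"tx":0,"ty":0,"tz":0,"wx":-0.0018,"wy":-0.0757,"wz":0.1081,"claw":1},{"tx":0,"ty":0,"tz":0,"wx":0,"wy":0,"wz":0,"claw":1},{"tx":0,"ty":0,"tz":0,"wx":0,"wy":0,"wz":0,"claw":1}]}}

```text
clock: 10.58
tcp_pos: [0.5971, -0.0148, 0.1431]
orientation: [-0.221, 0.688, -0.661, -0.201]
wrist_force: [4.6, -3.4, 0.6]
finger_gap: 0.0138
grip_force: 117.3
```

Run:
```python
from st import *
st(274,.019)
```

```text
t 10.575 j [-0.433  0.545  0.035  1.329  0.551 -2.121] gap 0.0138 grip 117.30984449386597
tcp [ 0.5971 -0.0148  0.1431] r,up,out mm [ 1.2 -1.7 18.6] z err deg 0.23 toolx panel angle -86.25 F [ 4.6 -3.4  0.6] Mn 0.089
need turn [ 0.0038 -0.002   0.0041] shift cm [-0.11  0.12  0.13]
```

Emit:
{"fn": "carry_out", "kwargs": {"moves": [{"tx":0,"ty":0,"tz":0,"wx":0,"wy":0,"wz":0,"claw":-1},{"tx":0,"ty":0,"tz":0,"wx":0,"wy":0,"wz":0,"claw":-1},{"tx":0,"ty":0,"tz":0,"wx":0,"wy":0,"wz":0,"claw":-1},{"tx":0,"ty":0,"tz":0,"wx":0,"wy":0,"wz":0,"claw":-1},{"tx":0,"ty":0,"tz":0,"wx":0,"wy":0,"wz":0,"claw":-1},{"tx":0,"ty":0,"tz":0,"wx":0,"wy":0,"wz":0,"claw":-1}]}}

```text
clock: 11.32
tcp_pos: [0.5958, -0.0136, 0.1433]
orientation: [-0.22, 0.686, -0.662, -0.204]
wrist_force: [-0.9, 0.3, -0.7]
finger_gap: 0.0858
grip_force: 0.0
```

Emit:
{"fn": "carry_out", "kwargs": {"moves": [{"tx":0,"ty":-0.9,"tz":1.2,"wx":0,"wy":0,"wz":0,"claw":-1},{"tx":0,"ty":-1.5,"tz":2.1,"wx":0,"wy":0,"wz":0,"claw":-1},{"tx":0,"ty":-1.5,"tz":2.1,"wx":0,"wy":0,"wz":0,"claw":-1},{"tx":0,"ty":-1.5,"tz":2.1,"wx":0,"wy":0,"wz":0,"claw":-1},{"tx":0,"ty":-0.6,"tz":0.8,"wx":0,"wy":0,"wz":0,"claw":-1},{"tx":0,"ty":0,"tz":0,"wx":0,"wy":0,"wz":0,"claw":-1},{"tx":0,"ty":0,"tz":0,"wx":0,"wy":0,"wz":0,"claw":-1}]}}

```text
clock: 12.2
tcp_pos: [0.5955, -0.0732, 0.2256]
orientation: [-0.22, 0.686, -0.662, -0.204]
wrist_force: [-1.0, 0.2, -0.1]
finger_gap: 0.0854
grip_force: 0.0
```

Run:
```python
from wc import *
look("w3",None,.12)
```

```text
t 12.2 j [-0.518  0.554  0.251  1.59   0.527 -2.211] gap 0.0854 grip 0.0
tcp [ 0.5955 -0.0732  0.2256] r,up,out mm [  1.   -2.3 119.7] z err deg 0.16 toolx panel angle -86.62 F [-1.   0.2 -0.1] Mn 0.005
need turn [ 0.0141  0.5919 -0.8507] shift cm [-0.1   0.17  0.15]
t 12.25 j [-0.517  0.554  0.251  1.59   0.527 -2.211] gap 0.0855 grip 0.0
tcp [ 0.5955 -0.073   0.2255] r,up,out mm [  0.9  -2.2 119.5] z err deg 0.18 toolx panel angle -86.61 F [0.3 0.2 0.3] Mn -0.002
wing top 2554 [ 1.13 -1.05 48.72] ((1.3315131664276123, -1.570526123046875), (15.458937644958496, 75.35042572021484), 3.8688251972198486)
panel out 1.15
```

View pics/w3.png

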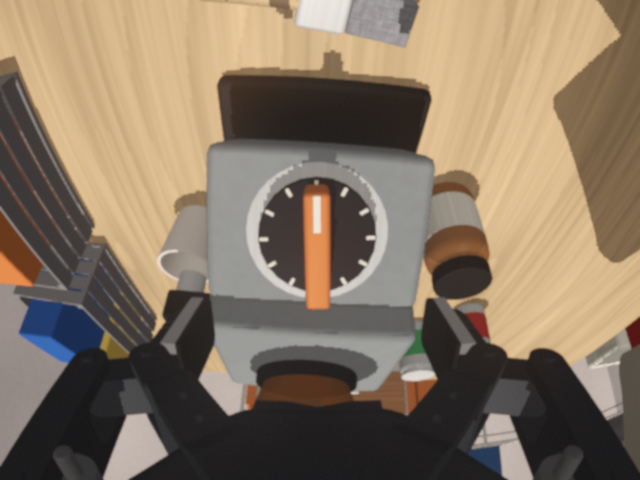

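The wing, rows 185–308 at x≈317, sits at 273.9°. That is 150° CCW of the 124° stop and in a notch. The gripper is clear and the bystanders in view look undisturbed.

```bash
python3 -c "
from workcell import env
print(env.hand_in())"
```

```text
the job is handed in; nothing more can be done
None
```

The job is handed in, with no verdict returned: I turned the dial clockwise to its dead stop (three clicks from where it started), then back five clicks counter-clockwise, and let go. The last picture shows the wing 150° from the stop, the gripper clear and no sign that anything else in view had moved.

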